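Unhook the tilt-out drawer and set it on the cork pad

ROBOT

A 6-joint arm with a two-finger parallel gripper is mounted at the origin on the work surface. World frame = base frame: x ahead of the robot, y to its left, z up, the work surface at z = 0. Lengths are in m, angles in rad, forces in N, time in s.
With the tool pointing down it reaches from about 0.35 to 0.925 m from the base axis. Payload 6.4 kg.
Tool frame: the origin (TCP) lies at the very end of the fingers, on their centre line; the grasp point (between the pads) lies 19 mm behind it; z points along the fingers, y is the line along which they close (so a half turn about z gives the same grasp; the last joint's range is limited). The gripper opens to 85 mm and grips with 20 to 120 N. Pads are 22 mm wide; open, the fingers measure 114 mm over their backs; the gripper's body (76 mm by 85 mm) begins 54 mm behind the grasp point. The pads swing forward as they close: fully open they stand 13 mm farther back than shut.
Start: joints at [-1.311, 0.245, 1.558, -0, 1.339, -0.174], TCP at [0.273, -0.59, 0.231] pointing down, gripper open.
Joint ranges: [-3.13, 3.13], [-1.02, 2.26], [0.13, 2.54], [-0.95, 4.09], [0.21, 2.88], [-2.74, 2.74]. Speed limits (rad/s): [2.57, 2.57, 3.14, 3.14, 3.14, 3.14].

INTERFACE

Orientations are given as a unit quaternion [w, x, y, z].
In Python, from cell import read_state, read_camera, get_calibration, finish_job gives the robot as it stands.
- The arm moves only by the tool arm_command, never from a script. Its argument "commands" is a list of rows, each a list of 7 numbers: the shift along the tool's x, y, z in m, then the turn, a rotation vector about the tool's x, y, z in rad, then the gripper command: -1 is shut, 1 is fully open, values between are in proportion. A call has 1 to 12 rows; each row is the pose to reach, as a shift and turn from the pose commanded when the call began, along the tool's axes at that moment; what a row does not reach only later rows make up. A row lasts 1/10 s, in which the tool goes at most 50 mm and 8.59 degrees, less where a joint would pass 70% of its speed; a pose out of reach is approached as far as the arm can. A call with a gripper value outside its range is refused whole. The fingers move at their own pace and stop on an object; "grip_force" is the grip in N (left out, the last holds). Time passes only in rows, so rows that repeat a pose let the fingers close. It gives the time, the measured TCP pose, the force, the opening and the grip force at its end, in the units of the state.
- read_state(): the state, without advancing time (a new reading comes with each control period).
- read_camera(name): name is "scene" or "top" or "wrist"; returns the picture (384x512x3 uint8, red, green, blue); there is no depth.
- get_calibration(name): a dict with "mtx" (3x3 intrinsics, pixels), "xyz" and "attitude" of the camera in the world; the wrist camera has in their place "mount" (4x4, takes a point from camera to tool coordinates, whose origin is the TCP and whose axes are the flange's). Camera axes: x right, y down, z forward; pixel columns grow to the right and rows downward; lengths in m; the calibration is good to about 2 mm. The wrist camera is an equidistant fisheye: a pixel r from the principal point sees the ray r / f radians off the axis. A picture is of the moment at which its call begins: read the wrist's pose just before it. get_calibration takes no time and is no camera call.
- finish_job(): hands the job in; it is judged then, once.
The state is a dict: "t": time; "qpos": joint angles; "dq": joint speeds; "effort": joint torques, N m; "position": TCP position; "tool_rot": TCP orientation; "ft_force": force on the tool from outside, world axes, zero at the start; "moment": the same for the moment, N m; "finger_gap": finger opening in m; "finger_force": force on a finger pad.
Only numpy, scipy, OpenCV 4.12 (cv2) and the standard library are available. Lean on these libraries where they do the work, as an engineer would, in place of code of your own. Each camera call takes 0.05 s, during which the arm holds its last target. There are 200 camera calls.

TASK

Take the blue-tabbed clear drawer out of the drawer unit: gently tip its front up over the red lip, just far enough that it does not press on the red bar above, and draw it out from under the rear keeper without forcing the unit. Then set it down gently, not dropping it, upright in the middle of the cork pad with the steel watch case still inside, let go, and leave the grey-tabbed drawer and the other things on the bench alone.

Things in the scene. Friction and masses are not known exactly. Their poses are not given: they have to be found in the camera images.
- unit: Fixed white two-bay drawer unit, 126 deep (x) by 158 wide (y) mm, at a small yaw. Origin: centre of its underside, below the drawers' middles; x points to its rear, its front faces -x (the robot). Bay floors 14 mm above the bench; bays 70 mm wide, centred at y = +38 and -38 mm, dividers 18 mm above the floor. No more than 15 N between drawer and unit, or robot and unit.
- lip_line (a point): Fixed point on the unit, bay-floor height, below the inner face of the lowest red front lip (x = -54.5 mm in the unit). Lip 4 mm thick, across both bays, on a red guard hinged at the drawers' foot ends and clamped at an angle that changes and is NOT measured: lip top 4 to 21 mm above the bay floor (then 2 mm nearer the drawer). It springs forward 1 mm per 2 N, solid stop at 6 mm.
- bar_line (a point): Fixed point on the unit, bay-floor height, below the middle of the guard's stiff red hold-down bar (x = -17 mm in the unit, guard low), 10 mm wide, 7 mm thick, across both bays; it rises with the lip: 5.3 to 17 mm above the walls of a drawer at rest. Tipping about its foot the drawer clears the lip, still free of the bar, over only 3 mm of front lift, whatever the guard's angle; feel for it.
- keeper (a point): Front lower edge of the fixed white keeper at the unit's rear (x = +63 mm in the unit), 8.5 mm above the bay floor. It runs 14 mm to the rear over the drawers' feet, so the rear of a drawer cannot be lifted before it is drawn forward. Unit axes. Rear wall face at x = +73 mm.
- drawer: Loose clear acrylic drawer with BLUE tab, about 220 g, in either bay, 3 to 4 mm behind the lip. Open box 100 (x) by 64 (y) by 28 (z) mm, floor 3, walls 3 to 4 mm thick. Origin: centre of the box's underside; x to the rear, z up. It tips up about the end of its rear foot. The blue tab, 12 (x) by 22 (y) mm, stands on the front wall at x = -44 mm and ends 64 mm above the underside.
- drawer_tab (a point): Grip point on the blue tab, at x = -44, y = 0, z = 50 mm in the drawer's frame (14 mm below the tab's top); same axes as the drawer. Pinch across the tab's 22 mm width (along the drawer's y), from above; 50 mm is a good opening.
- drawer_foot (a point): Middle of the rear lower edge of the drawer's blue foot (50 wide, 6 mm thick, 20 mm long, level with the underside; about 7 mm of it lies under the keeper with 2.5 mm of play above), at x = +70, y = 0, z = 0 mm in the drawer's frame; same axes as the drawer.
- pad: Square cork pad fixed to the bench, 170 x 170 mm, 4 mm thick. Origin: centre of its underside, at bench height. The drawer's origin must end within 30 mm of its centre, at any heading. Set the drawer down while still holding it, do not drop it; under 60 N.
- watch_case: Loose steel watch case lying in the blue-tabbed drawer: disc 34 mm across, 9 mm high, 40 g. Origin: centre of its underside, z up.
- spare: The second drawer, same as the first but with a GREY tab and foot and empty, loose in the other bay; to be left alone (tab centre 76 mm from the blue tab's). Origin and axes as for the blue-tabbed one.
- dish: Bystander: loose white ceramic ring dish, 90 mm across, 22 mm high. Origin: centre of its underside.
- holder: Bystander: loose red aluminium case holder, 52 mm across, 32 mm high. Origin: centre of its underside.
- screwdriver: Bystander: loose black screwdriver lying flat, 150 mm long, along its x. Origin under its middle.
- tweezer: Bystander: loose steel tweezer lying flat, 120 mm long along its x, 7 mm high. Origin under its middle.
- loupe: Bystander: loose black eye loupe, 34 mm across, 30 mm high. Origin: centre of its underside.
Things that resemble listed ones, but are neither listed nor needed, are in the scene too. There is more than one size of the unit; the one meant has the size given above. Leave any pink look-alike of the drawer alone.

How it is judged:
By the outcome, as a careful person would: the job done as asked, in the order asked, and still so for the second after the job is handed in, with the robot touching nothing.
It also fails if it takes over 72 s, if anything falls off the work surface, if the arm or the gripper's body presses on something with over 40 N, if the wrist force passes 120 N, or if a joint passes its speed limit or range.

## Working session

There is one attempt and no reset: what is moved stays moved. The work goes in short steps, Python scripts to look and compute and a tool call to move; the robot and the scene stay as the last step left them, time stands still between calls to the robot, and variables do not carry over. Pictures are saved under pics/ and viewed, at most 10 in all, crops included, and the job is handed in when it is done.

Besides the shell and the picture viewer there is one more tool, called after ">>>" by a JSON object that holds its "api" and its "payload". arm_command: Moves the arm, as the interface text tells. Its arguments: {"type":"object","properties":{"commands":{"type":"array","items":{"type":"array","items":{"type":"number"}}},"grip_force":{"type":"number"}},"required":["commands"]}

```bash
mkdir -p pics
cat > h.py <<'E'
import numpy as np, cv2
from scipy.spatial.transform import Rotation as R
from cell import read_state, read_camera, get_calibration, finish_job
def rot(q): return R.from_quat([q[1],q[2],q[3],q[0]]).as_matrix()
def ray(name,px,state=None):
    c=get_calibration(name); K=np.array(c['mtx']); px=np.atleast_2d(px).astype(float)
    if name=='wrist':
        M=np.array(c['mount']); a=(px-K[:2,2])/[K[0,0],K[1,1]]; r=np.linalg.norm(a,axis=1)+1e-9
        d=np.c_[a*(np.sin(r)/r)[:,None],np.cos(r)]
        T=rot(state['tool_rot']); return T@M[:3,3]+np.array(state['position']), d@M[:3,:3].T@T.T
    A=np.array(c['attitude']); A=rot(A) if A.size==4 else A
    d=np.c_[(px-K[:2,2])/[K[0,0],K[1,1]],np.ones(len(px))]
    return np.array(c['xyz']), d@A.T
def onz(name,px,z,state=None):
    o,d=ray(name,px,state); return o+d*((z-o[2])/d[:,2])[:,None]
E
python3 - <<'E'
from h import *
for n in('top','scene'):
    i=read_camera(n); cv2.imwrite(f'pics/{n}0.png',i[:,:,::-1]); c=get_calibration(n); print(n,c)
cv2.imwrite('pics/a.png',cv2.resize(cv2.imread('pics/top0.png'),(800,600)))
cv2.imwrite('pics/b.png',cv2.resize(cv2.imread('pics/scene0.png'),(800,600)))
print(get_calibration('wrist')); print(read_state())
E
```

```text
top {'mtx': array([[364.4725928 ,   0.        , 255.03193506],
       [  0.        , 364.4725928 , 190.56946908],
       [  0.        ,   0.        ,   1.        ]]), 'xyz': array([ 0.38992148, -0.0086598 ,  1.16501296]), 'attitude': array([-0.05660045,  0.71151943, -0.69803294,  0.05732799])}
scene {'mtx': array([[394.27595552,   0.        , 253.2629672 ],
       [  0.        , 394.27595552, 189.47404716],
       [  0.        ,   0.        ,   1.        ]]), 'xyz': array([ 0.94694228, -0.48142539,  1.04936836]), 'attitude': array([-0.25910247,  0.90407992,  0.32466441, -0.10049097])}
{'mtx': array([[297.31863964,   0.        , 256.17188708],
       [  0.        , 297.31863964, 196.73389979],
       [  0.        ,   0.        ,   1.        ]]), 'mount': array([[ 2.91552731e-04, -9.63843541e-01, -2.66468655e-01,
         6.76963695e-02],
       [ 9.99999105e-01, -6.69144031e-05,  1.33617023e-03,
        -2.27025954e-04],
       [-1.30568964e-03, -2.66468807e-01,  9.63842658e-01,
        -1.41511370e-01],
       [ 0.00000000e+00,  0.00000000e+00,  0.00000000e+00,
         1.00000000e+00]])}
{'t': 0.1, 'qpos': array([-1.31112760e+00,  2.45758630e-01,  1.55888531e+00, -2.65940724e-05,
        1.33868121e+00, -1.74108250e-01]), 'dq': array([-1.01836692e-03, -2.21089412e-03, -2.73769404e-03,  2.41077285e-03,
       -7.45367237e-04, -3.78822213e-05]), 'effort': array([ 1.30944765e-03, -4.30665672e+01, -3.27131116e+01, -3.61204980e-05,
        2.74383674e-03,  3.27697123e-07]), 'position': array([ 0.2730612 , -0.58931761,  0.23028496]), 'tool_rot': array([-8.64900673e-04,  9.76570721e-01,  2.15194973e-01, -4.99728760e-05]), 'ft_force': array([-0.46370288, -0.61168778,  0.64328132]), 'moment': array([ 0.02030282,  0.02853638, -0.037887  ]), 'finger_force': 0.0, 'finger_gap': 0.08515231702925732}
```

View pics/a.png

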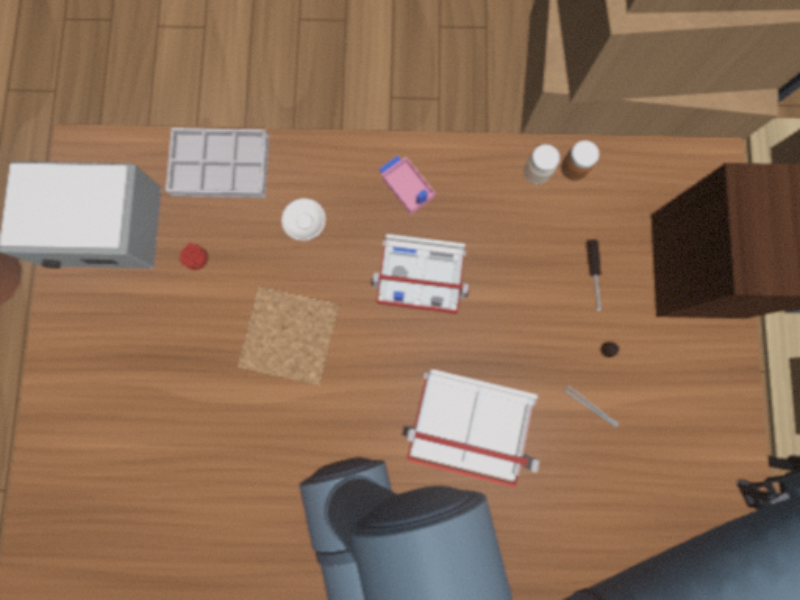

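View pics/b.png

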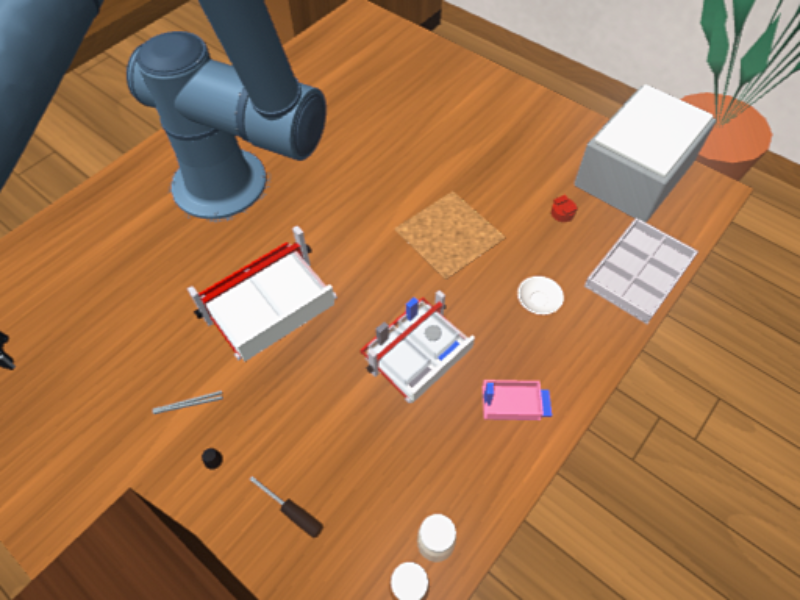

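Top view (800x600): the wanted blue tab is at about (398,296), in the small occupied unit, in the left bay with the watch case. It could be confused with the pink look-alike's tab (421,196), the grey tab (437,301), or the large empty unit (472,425). The pad is at (288,336). Next I'll measure these and check a close crop.

Run:
```python
from h import *
im=cv2.imread('pics/top0.png'); hsv=cv2.cvtColor(im,cv2.COLOR_BGR2HSV)
print('axes', onz('top',[[255,190],[265,190],[255,200]],0))
def blobs(im,lo,hi,n):
    m=cv2.inRange(cv2.cvtColor(im,cv2.COLOR_BGR2HSV),lo,hi); k,l,s,c=cv2.connectedComponentsWithStats(m)
    return [(c[i],s[i]) for i in range(1,k) if s[i][4]>=n]
for b in blobs(im,(108,120,60),(130,255,255),8): print('blue',b[0],b[1],onz('top',b[0],.075)[0])
sc=cv2.imread('pics/scene0.png')
for b in blobs(sc,(108,140,60),(130,255,255),8): print('sc blue',b)
# pad
m=cv2.inRange(hsv,(10,60,100),(25,190,255)); 
c=onz('top',np.array([[258,289],[337,302],[320,383],[239,368]])*.64,.004); print('pad',c,c.mean(0))
# unit rear corners & red lines
for n,p,z in(('rearL',(386,236),.035),('rearR',(465,243),.035),('lipL',(378,304),.03),('lipR',(457,311),.03),('barL',(379,281),.06),('barR',(465,289),.06)): print(n,onz('top',np.array(p)*.64,z)[0])
cv2.imwrite('pics/c.png',cv2.resize(im[140:210,230:310],(800,600),interpolation=cv2.INTER_CUBIC))
```

```text
axes [[ 0.58134726 -0.00791786  0.        ]
 [ 0.58197404 -0.04030714  0.        ]
 [ 0.54867186 -0.00853688  0.        ]]
blue [248.92592593 104.96296296] [244 101  11   9  27] [0.84008209 0.01630767 0.075     ]
blue [269.77272727 125.22727273] [268 122   5   7  22] [ 0.77476823 -0.05018724  0.075     ]
blue [254.70588235 188.58823529] [253 187   5   4  17] [ 0.57334461 -0.00699164  0.075     ]
sc blue (array([262.3902439, 196.2195122]), array([260, 191,   7,  14,  41], dtype=int32))
sc blue (array([286.38888889, 224.27777778]), array([281, 219,  12,  11,  36], dtype=int32))
sc blue (array([312.86666667, 248.56666667]), array([311, 245,   5,   8,  30], dtype=int32))
sc blue (array([349.17391304, 257.63768116]), array([347, 250,   6,  16,  69], dtype=int32))
pad [[0.59157888 0.2829549  0.004     ]
 [0.56752867 0.11856404 0.004     ]
 [0.40173299 0.14682483 0.004     ]
 [0.42862824 0.31186913 0.004     ]] [0.4973672  0.21505323 0.004     ]
rearL [0.70132243 0.01989774 0.035     ]
rearR [ 0.6897459  -0.14178536  0.035     ]
lipL [0.5610708  0.03297101 0.03      ]
lipR [ 0.54989997 -0.12629904  0.03      ]
barL [0.60251605 0.03103096 0.06      ]
barR [ 0.58975757 -0.13885604  0.06      ]
```

View pics/c.png

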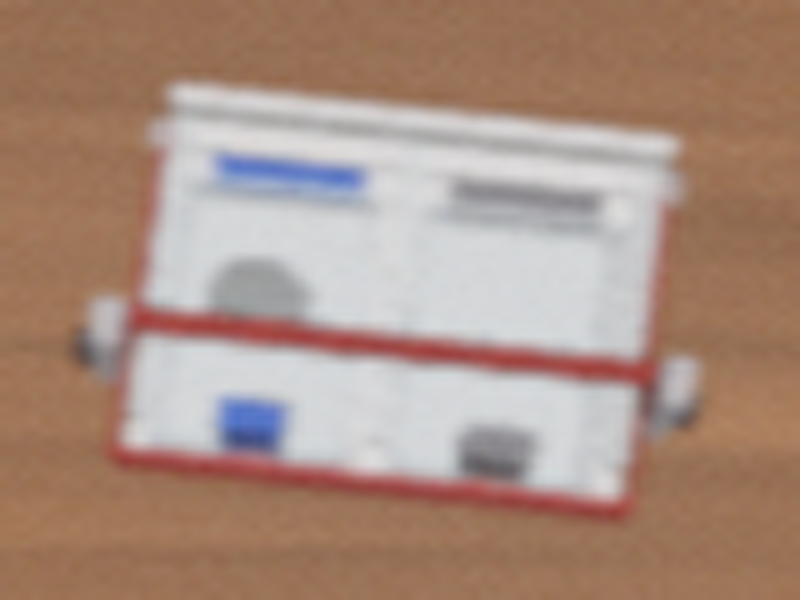

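The crop shows the blue tab at crop (252,420) in the left bay with the watch case behind it. The grey tab is at (497,450), the red bar crosses at y≈340 and the lip is at y≈480. The unit yaw is about -4°, so I'm moving above the tab with tool x pointing back towards the robot (176°).

>>> {"api": "arm_command", "payload": {"commands": [[0.517,-0.403,0.03,0,0,-2.635,0.18],[0.517,-0.403,0.03,0,0,-2.635,0.18],[0.517,-0.403,0.03,0,0,-2.635,0.18],[0.517,-0.403,0.03,0,0,-2.635,0.18],[0.517,-0.403,0.03,0,0,-2.635,0.18],[0.517,-0.403,0.03,0,0,-2.635,0.18],[0.517,-0.403,0.03,0,0,-2.635,0.18],[0.517,-0.403,0.03,0,0,-2.635,0.18],[0.517,-0.403,0.03,0,0,-2.635,0.18],[0.517,-0.403,0.03,0,0,-2.635,0.18],[0.517,-0.403,0.03,0,0,-2.635,0.18],[0.517,-0.403,0.03,0,0,-2.635,0.18]], "grip_force": 60}}

```text
t: 1.3
position: [0.5476, -0.0546, 0.2035]
tool_rot: [-0.0, 0.436, 0.9, -0.0]
ft_force: [0.5, -0.9, 0.7]
finger_gap: 0.0503
finger_force: 0.0
```

```bash
cat >> h.py <<'E'
def show():
    s=read_state(); T=rot(s['tool_rot']); print('t',round(s['t'],2),'pos',np.round(s['position'],4),'xhead',round(np.degrees(np.arctan2(T[1,0],T[0,0])),2),'z',np.round(T[:,2],3),'F',np.round(s['ft_force'],2),'M',np.round(s['moment'],2),'gap',round(s['finger_gap'],4),'ff',round(s['finger_force'],1),'q',np.round(s['qpos'],2)); return s,T
def totool(T,v): return np.round(T.T@np.asarray(v),4)
E
python3 -c "
from h import *
s,T=show()
h=np.radians(175.9);Tg=np.array([[np.cos(h),np.sin(h),0],[np.sin(h),-np.cos(h),0],[0,0,-1]]).T
print(totool(T,np.array([.573,-.007,.20])-s['position']),R.from_matrix(T.T@Tg).as_rotvec())"
```

```text
t 1.3 pos [ 0.5476 -0.0546  0.2035] xhead 128.35 z [-0.  0. -1.] F [ 0.52 -0.93  0.69] M [-0.01 -0.04  0.04] gap 0.0503 ff 0.0 q [-0.31  0.04  1.84 -0.    1.26 -0.97]
[0.0216 0.0495 0.0035] [-1.18371438e-04 -2.43828773e-04 -8.29971484e-01]
```

>>> {"api": "arm_command", "payload": {"commands": [[0.0216,0.0495,0.0035,0,0,-0.83,0.18],[0.0216,0.0495,0.0035,0,0,-0.83,0.18],[0.0216,0.0495,0.0035,0,0,-0.83,0.18],[0.0216,0.0495,0.0035,0,0,-0.83,0.18],[0.0216,0.0495,0.0035,0,0,-0.83,0.18],[0.0216,0.0495,0.0035,0,0,-0.83,0.18],[0.0216,0.0495,0.0035,0,0,-0.83,0.18],[0.0216,0.0495,0.0035,0,0,-0.83,0.18]]}}

```text
t: 2.1
position: [0.5728, -0.0092, 0.2]
tool_rot: [-0.0, 0.04, 0.999, 0.0]
ft_force: [-0.2, 0.4, 0.3]
finger_gap: 0.0504
finger_force: 0.0
```

```bash
python3 -c "
from h import *
s,T=show(); im=read_camera('wrist')[:,:,::-1]; cv2.imwrite('pics/w1.png',im); cv2.imwrite('pics/w1b.png',cv2.resize(im,(800,600)))"
```

```text
t 2.1 pos [ 0.5728 -0.0092  0.2   ] xhead 175.44 z [-0.001  0.    -1.   ] F [-0.23  0.35  0.29] M [-0.01  0.03 -0.01] gap 0.0504 ff 0.0 q [-0.21  0.1   1.79 -0.    1.26 -1.71]
```

View pics/w1b.png

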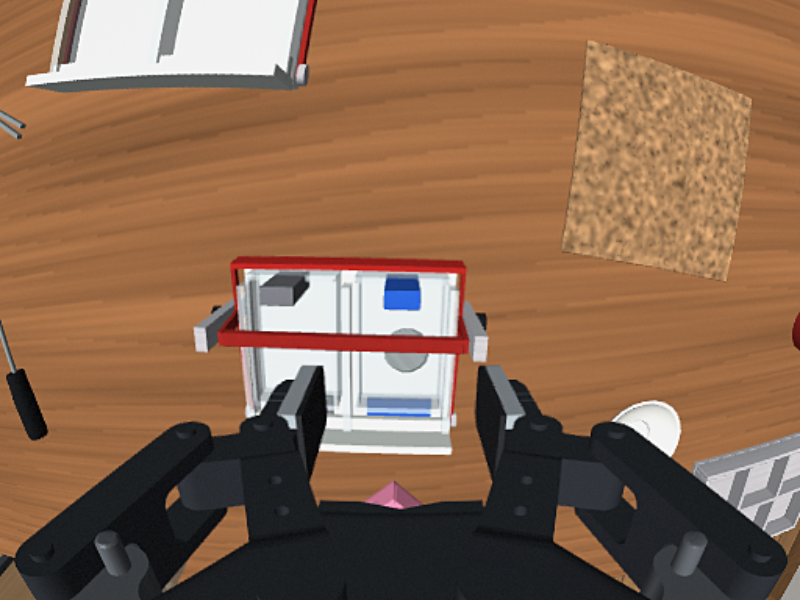

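The wrist view shows the blue tab's top face at (403,300) with its front face at (402,283). The watch case is at (405,350), the red lip at y≈265, the red bar at y≈340 and the grey tab at (283,288).

```bash
cat >> h.py <<'E'
def look(nm,s):
    im=cv2.imread(nm); hsv=cv2.cvtColor(im,cv2.COLOR_BGR2HSV)
    m=cv2.inRange(hsv,(105,120,40),(130,255,255)); k,l,st,c=cv2.connectedComponentsWithStats(m)
    for i in range(1,k):
        if st[i][4]>=60:
            v=hsv[:,:,2][l==i]; print('blue',np.round(c[i],1),st[i],'V',np.percentile(v,[10,50,90]))
    r=cv2.inRange(hsv,(0,150,60),(6,255,255))|cv2.inRange(hsv,(174,150,60),(180,255,255))
    return im,hsv,m,r
E
python3 - <<'E'
from h import *
s,T=show(); im,hsv,m,r=look('pics/w1.png',s)
print(hsv[165:205,257,:].tolist())
mt=cv2.inRange(hsv,(105,120,190),(130,255,255)); mt[:175]=0; mt[203:]=0
ct=max(cv2.findContours(mt,0,2)[0],key=cv2.contourArea); rc=cv2.minAreaRect(ct); print(rc)
P=onz('wrist',cv2.boxPoints(rc),.078,s); print(P,P.mean(0))
for c in(200,240,280): print('red col',c,np.where(r[:,c])[0])
# rear foot strip blue endpoints, pad corners
q=np.array([[588,41],[751,99],[727,281],[562,251]])*.64; p=onz('wrist',q,.004,s); print('pad',p,p.mean(0))
q=np.array([[234,258],[465,262]])*.64; p=onz('wrist',q,.03,s); d=p[0]-p[1]; print('lip head',np.degrees(np.arctan2(d[1],d[0])))
q=np.array([[304,430],[452,437]])*.64; p=onz('wrist',q,.03,s); print('rear',p); d=p[0]-p[1]; print('rear head',np.degrees(np.arctan2(d[1],d[0])))
E
```

```text
t 2.15 pos [ 0.5728 -0.0093  0.2001] xhead 175.45 z [-0.  0. -1.] F [-0.96 -0.11  0.55] M [ 0.   -0.01 -0.01] gap 0.0504 ff 0.0 q [-0.21  0.1   1.78  0.    1.26 -1.71]
blue [256.9 187.7] [246 178  23  20 445] V [131. 225. 229.]
blue [254.4 264.9] [235 264  41   3  80] V [210.9 229.  233. ]
[[7, 168, 149], [1, 209, 138], [1, 207, 138], [0, 208, 136], [1, 209, 132], [1, 208, 174], [1, 212, 198], [1, 216, 202], [1, 187, 200], [105, 3, 204], [104, 60, 167], [107, 77, 142], [107, 62, 145], [112, 147, 135], [110, 214, 132], [110, 198, 134], [111, 209, 132], [111, 200, 135], [110, 204, 134], [111, 201, 133], [110, 204, 111], [110, 204, 230], [110, 203, 232], [110, 199, 227], [110, 201, 226], [110, 204, 225], [110, 202, 226], [110, 200, 226], [110, 204, 225], [110, 204, 224], [110, 201, 226], [110, 206, 224], [110, 230, 227], [111, 40, 216], [47, 7, 245], [90, 3, 243], [96, 5, 241], [95, 6, 241], [95, 6, 242], [96, 5, 241]]
((257.0, 191.5), (11.0, 22.0), 90.0)
[[ 0.56763651 -0.01810456  0.078     ]
 [ 0.56921343  0.00188934  0.078     ]
 [ 0.57959439  0.00117261  0.078     ]
 [ 0.5780016  -0.01901676  0.078     ]] [ 0.57361148 -0.00851484  0.078     ]
red col 200 [  0   1   2   3   4  11  12 164 165 166 167 168 169 170 171 213 214 215
 216 217 218 219 220 221 222]
red col 240 [165 166 167 168 169 170 171 172 215 216 217 218 219 220 221 222 223 224]
red col 280 [166 167 168 169 170 171 172 173 216 217 218 219 220 221 222 223 224 225]
pad [[0.40006491 0.1479512  0.004     ]
 [0.43279105 0.31264724 0.004     ]
 [0.59739789 0.28125843 0.004     ]
 [0.56403402 0.11517624 0.004     ]] [0.49857197 0.21425828 0.004     ]
lip head -95.96130787680161
rear [[ 0.68498802 -0.09374561  0.03      ]
 [ 0.69930378  0.02115025  0.03      ]]
rear head -97.10231697398872
```

Run:
```python
from h import *
s,_=show()
def fit(cam,img,rows,cols,z,off=0):
    im=cv2.imread(img); hsv=cv2.cvtColor(im,cv2.COLOR_BGR2HSV); w=np.where((hsv[:,:,0]<8)|(hsv[:,:,0]>172),np.clip(hsv[:,:,1].astype(float)-140,0,None),0)
    px=[]
    for c in cols:
        r0=rows[0]+(rows[2]-rows[0])*(c-cols[0])/(cols[-1]-cols[0]); a=np.arange(int(r0),int(r0)+rows[1]); ww=w[a,c]
        if ww.sum()>50: px.append((c,(a*ww).sum()/ww.sum()))
    P=onz(cam,px,z,s); k=np.polyfit(P[:,1],P[:,0],1); res=P[:,0]-np.polyval(k,P[:,1]); print(cam,img,'yaw',-np.degrees(np.arctan(k[0])),'x at y=-.01',np.polyval(k,-.01),'rms',res.std(),len(px))
fit('wrist','pics/w1.png',(160,15,164),range(160,290),.03)
fit('wrist','pics/w1.png',(209,17,214),range(150,295),.065)
fit('top','pics/top0.png',(190,6,195),range(246,290),.03)
fit('top','pics/top0.png',(174,8,180),range(247,292),.065)
```

```text
t 2.15 pos [ 0.5728 -0.0093  0.2001] xhead 175.45 z [-0.  0. -1.] F [-0.96 -0.11  0.55] M [ 0.   -0.01 -0.01] gap 0.0504 ff 0.0 q [-0.21  0.1   1.78  0.    1.26 -1.71]
wrist pics/w1.png yaw -6.140830019592515 x at y=-.01 0.5612665474021323 rms 0.00019679892287032504 130
wrist pics/w1.png yaw -6.333833322618415 x at y=-.01 0.6059295175297283 rms 0.00038636997416498654 145Traceback (most recent call last):
  File "<stdin>", line 12, in <module>
  File "<stdin>", line 9, in fit
  File "h.py", line 15, in onz
    o,d=ray(name,px,state); return o+d*((z-o[2])/d[:,2])[:,None]
        ~~~^^^^^^^^^^^^^^^
  File "h.py", line 12, in ray
    d=np.c_[(px-K[:2,2])/[K[0,0],K[1,1]],np.ones(len(px))]
             ~~^~~~~~~~
ValueError: operands could not be broadcast together with shapes (1,0) (2,)
```

Run:
```python
from h import *
im=cv2.imread('pics/top0.png'); b=im.astype(float); w=np.clip(b[:,:,2]-1.6*b[:,:,1],0,None)
s=None
for nm,z,y0,y1,c in(('lip',.03,190,204,range(246,290)),('bar',.065,174,188,range(250,290))):
    px=[]
    for k in c:
        a=np.arange(y0,y1); ww=w[a,k]*(w[a,k]>15)
        if ww.sum()>15: px.append((k,(a*ww).sum()/ww.sum()))
    P=onz('top',px,z); k=np.polyfit(P[:,1],P[:,0],1); res=P[:,0]-np.polyval(k,P[:,1])
    print(nm,'yaw',-np.degrees(np.arctan(k[0])),'x at -.01',np.polyval(k,-.01),res.std(),len(px))
```

```text
lip yaw -6.182080797655375 x at -.01 0.5612601965500579 0.00045649006685764116 44
bar yaw -6.438870660964664 x at -.01 0.6071621443705889 0.0003366569283093447 40
```

>>> {"api": "arm_command", "payload": {"commands": [[-0.0007,0.0009,0.03,0,0,0.029,0.18],[-0.0007,0.0009,0.06,0,0,0.029,0.18],[-0.0007,0.0009,0.09,0,0,0.029,0.18],[-0.0007,0.0009,0.09,0,0,0.029,0.18],[-0.0007,0.0009,0.09,0,0,0.029,0.18]]}}

```text
t: 2.65
position: [0.5737, -0.0084, 0.1106]
tool_rot: [-0.0, 0.054, 0.999, 0.0]
ft_force: [0.3, -0.3, -0.2]
finger_gap: 0.0504
finger_force: 0.0
```

```bash
python3 -c "
from h import *
s,T=show(); im=read_camera('wrist')[:,:,::-1]; cv2.imwrite('pics/w2.png',im); cv2.imwrite('pics/w2b.png',cv2.resize(im,(800,600)))
im,hsv,m,r=look('pics/w2.png',s); 
for c in range(200,310,10): print(c,np.where(r[:,c])[0].tolist())
print(hsv[:,256,2][m[:,256]>0], np.where(m[:,256])[0])"
```

```text
t 2.65 pos [ 0.5737 -0.0084  0.1106] xhead 173.85 z [-0.001  0.    -1.   ] F [ 0.3  -0.27 -0.15] M [0.06 0.04 0.07] gap 0.0504 ff 0.0 q [-0.21  0.21  1.84 -0.    1.1  -1.68]
blue [255.8 218.1] [ 239  201   34   34 1082] V [132.  199.5 228. ]
200 [183, 184, 185, 186, 187, 188, 189, 190, 191, 192, 193, 194]
210 [183, 184, 185, 186, 187, 188, 189, 190, 191, 192, 193, 194, 253, 254, 255, 256, 257, 258, 259, 260, 261, 262, 263, 264, 265, 266, 267]
220 [183, 184, 185, 186, 187, 188, 189, 190, 191, 192, 193, 194, 254, 255, 256, 257, 258, 259, 260, 261, 262, 263, 264, 265, 266, 267]
230 [182, 183, 184, 185, 186, 187, 188, 189, 190, 191, 192, 193, 194, 254, 255, 256, 257, 258, 259, 260, 261, 262, 263, 264, 265, 266, 267]
240 [182, 183, 184, 185, 186, 187, 188, 189, 190, 191, 192, 193, 194, 254, 255, 256, 257, 258, 259, 260, 261, 262, 263, 264, 265, 266, 267]
250 [182, 183, 184, 185, 186, 187, 188, 189, 190, 191, 192, 193, 194, 254, 255, 256, 257, 258, 259, 260, 261, 262, 263, 264, 265, 266, 267]
260 [182, 183, 184, 185, 186, 187, 188, 189, 190, 191, 192, 193, 194, 254, 255, 256, 257, 258, 259
[... 174 characters left out ...]
6, 267]
280 [182, 183, 184, 185, 186, 187, 188, 189, 190, 191, 192, 193, 194, 254, 255, 256, 257, 258, 259, 260, 261, 262, 263, 264, 265, 266, 267]
290 [183, 184, 185, 186, 187, 188, 189, 190, 191, 192, 193, 194, 254, 255, 256, 257, 258, 259, 260, 261, 262, 263, 264, 265, 266, 267]
300 [183, 184, 185, 186, 187, 188, 189, 190, 191, 192, 193, 194, 253, 254, 255, 256, 257, 258, 259, 260, 261, 262, 263, 264, 265, 266, 267]
[138 133 132 133 133 133 135 135 133 134 133 135 132 134 133 124 194 229
 229 226 227 227 226 227 226 226 227 225 225 226 225 225 229 180] [201 202 203 204 205 206 207 208 209 210 211 212 213 214 215 216 217 218
 219 220 221 222 223 224 225 226 227 228 229 230 231 232 233 234]
```

View pics/w2b.png

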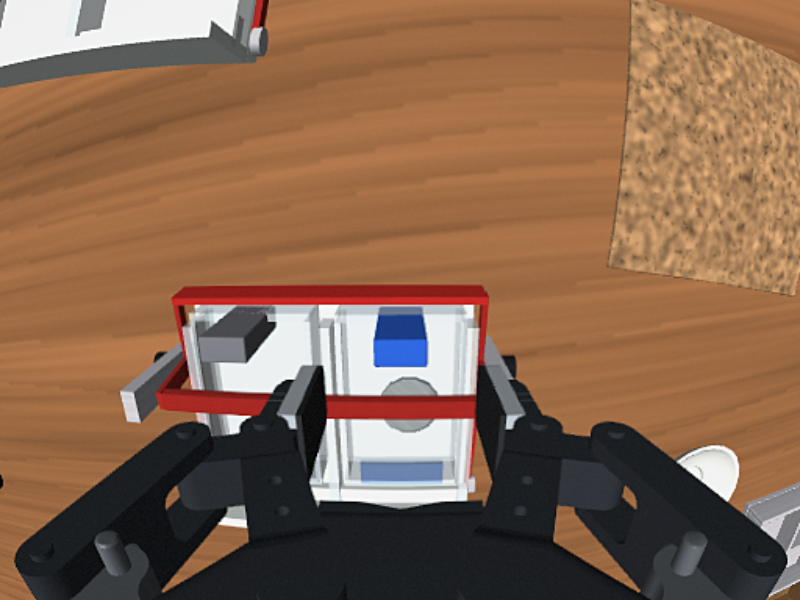

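The view is aligned: the tab's top is at (401,350), centred between the open fingers, the lip is at y≈295 and the bar at y≈405. I'll refine the tab position and triangulate the guard height.

Run:
```python
from h import *
s2,_=show()
s1=dict(s2); s1['position']=np.array([.5728,-.0093,.2001]); h=np.radians(175.45)/2
s1['tool_rot']=np.array([0,np.cos(h),np.sin(h),0])
a=cv2.cvtColor(cv2.imread('pics/w1.png'),cv2.COLOR_BGR2HSV); b=cv2.cvtColor(cv2.imread('pics/w2.png'),cv2.COLOR_BGR2HSV)
print('w1',a[162:176,250,2],a[212:228,250,2]); print('w2',b[180:198,256,2],b[251:270,256,2])
m=cv2.inRange(b,(105,120,190),(130,255,255)); m[235:]=0; m[:210]=0
rc=cv2.minAreaRect(max(cv2.findContours(m,0,2)[0],key=cv2.contourArea)); P=onz('wrist',cv2.boxPoints(rc),.078,s2); print(rc,P.mean(0)); print(P)
```

```text
t 2.7 pos [ 0.5747 -0.0086  0.1119] xhead 173.85 z [ 0.002 -0.    -1.   ] F [ 1.25 -0.08  0.07] M [ 0.    0.02 -0.03] gap 0.0507 ff 0.0 q [-0.21  0.21  1.84  0.    1.1  -1.68]
w1 [150 150 158 145 136 137 137 130 188 205 200 201 204 165] [248 229 132 115 123 165 169 169 169 169 167 167 171 121 174 169]
w2 [162 165 143 137 138 138 139 138 136 128 196 204 201 200 204 211 164 142] [173 152 121 122 126 123 151 169 169 170 168 169 168 169 166 169 168 150
 186]
((255.5, 225.0), (16.0, 33.0), 90.0) [ 0.57466133 -0.00887354  0.078     ]
[[ 0.56817858 -0.01855047  0.078     ]
 [ 0.57036911  0.00196886  0.078     ]
 [ 0.58116317  0.00100035  0.078     ]
 [ 0.57893448 -0.01991291  0.078     ]]
```

Run:
```python
from h import *
s2=read_state(); s2['position']=np.array([.5737,-.0084,.1106]); h=np.radians(173.85)/2; s2['tool_rot']=[0,np.cos(h),np.sin(h),0]
s1=dict(s2); s1['position']=np.array([.5728,-.0093,.2001]); h=np.radians(175.45)/2; s1['tool_rot']=[0,np.cos(h),np.sin(h),0]
ux=np.array([np.cos(np.radians(-6.2)),np.sin(np.radians(-6.2)),0])
for n,a,b in(('lipfront',169.6,189.6),('lipinner',174.8,196.2),('barfront',216.8,256.8),('barrear',225,268),('tabtopfront',185.8,216.8),('tabtoprear',197.6,234.2)):
    o1,d1=ray('wrist',[250,a],s1); o2,d2=ray('wrist',[256,b],s2); d1=d1[0];d2=d2[0]
    # intersect in the plane (ux,z)
    A=np.array([[d1@ux,-d2@ux],[d1[2],-d2[2]]]); r=np.array([(o2-o1)@ux,o2[2]-o1[2]]); t=np.linalg.solve(A,r); p=o2+t[1]*d2; print(n,'u',(o2+t[1]*d2)@ux,'z',p[2])
print('tab u',np.array([.574,-.009,0])@ux)
```

```text
lipfront u 0.5594399505567828 z 0.03149370916071839
lipinner u 0.5660665746567448 z 0.026424970287717092
barfront u 0.6024272769552654 z 0.0593947108821517
barrear u 0.6101575792309238 z 0.06226326993767964
tabtopfront u 0.567835399122487 z 0.07035491108095468
tabtoprear u 0.5778461101040239 z 0.07561635483982873
tab u 0.5716146475214632
```

>>> {"api": "arm_command", "payload": {"commands": [[0,0,0.02,0,0,0,0.18],[-0.0005,0,0.04,0,0,0,0.18],[-0.0005,0,0.055,0,0,0,0.18],[-0.0005,0,0.065,0,0,0,0.18],[-0.0005,0,0.065,0,0,0,0.18]]}}

```text
t: 3.2
position: [0.5738, -0.0084, 0.0447]
tool_rot: [-0.001, 0.053, 0.999, 0.0]
ft_force: [0.2, -0.2, 0.2]
finger_gap: 0.0502
finger_force: 0.0
```

>>> {"api": "arm_command", "payload": {"commands": [[0,0,0,0,0,0,-0.2],[0,0,0,0,0,0,-0.4],[0,0,0,0,0,0,-0.5],[0,0,0,0,0,0,-1],[0,0,0,0,0,0,-1],[0,0,0,0,0,0,-1],[0,0,0,0,0,0,-1]], "grip_force": 50}}

```text
t: 3.9
position: [0.5752, -0.0087, 0.0466]
tool_rot: [0.001, 0.053, 0.999, -0.0]
ft_force: [-1.6, 0.1, 6.3]
finger_gap: 0.0212
finger_force: 49.5
```

```bash
python3 -c "
from h import *
for i in range(3): s,T=show(); read_camera('top')"
```

```text
t 3.9 pos [ 0.5752 -0.0087  0.0466] xhead 173.88 z [ 0.002 -0.    -1.   ] F [-1.59  0.06  6.28] M [-0.03  0.19 -0.  ] gap 0.0212 ff 49.5 q [-0.21  0.31  1.85 -0.    0.98 -1.68]
t 3.95 pos [ 0.5752 -0.0087  0.0466] xhead 173.88 z [ 0.002 -0.    -1.   ] F [-0.68  0.15  5.79] M [-0.    0.17 -0.03] gap 0.0212 ff 49.5 q [-0.21  0.31  1.85  0.    0.98 -1.68]
t 4.0 pos [ 0.5751 -0.0086  0.0466] xhead 173.88 z [ 0.002 -0.    -1.   ] F [-1.58 -0.47  5.69] M [-0.    0.15  0.03] gap 0.0212 ff 49.5 q [-0.21  0.31  1.85  0.    0.98 -1.68]
```

```bash
python3 -c "
import numpy as np
for L in [3,6,8,10,11,12,13,14,15,16,17,18,19,20,21,22,23,24]:
    t=np.arcsin(L/120);print(L,round(t,4),np.round([1000*(.1145*(np.cos(t)-1)-.0326*np.sin(t)),1000*(-.1145*np.sin(t)-.0326*(np.cos(t)-1))],2))"
```

```text
3 0.025 [-0.85 -2.85]
6 0.05 [-1.77 -5.68]
8 0.0667 [-2.43 -7.56]
10 0.0834 [-3.11 -9.43]
11 0.0918 [ -3.47 -10.36]
12 0.1002 [ -3.83 -11.29]
13 0.1085 [ -4.21 -12.21]
14 0.1169 [ -4.59 -13.14]
15 0.1253 [ -4.97 -14.06]
16 0.1337 [ -5.37 -14.98]
17 0.1421 [ -5.77 -15.89]
18 0.1506 [ -6.19 -16.81]
19 0.159 [ -6.61 -17.72]
20 0.1674 [ -7.03 -18.63]
21 0.1759 [ -7.47 -19.53]
22 0.1844 [ -7.92 -20.44]
23 0.1929 [ -8.37 -21.34]
24 0.2014 [ -8.83 -22.24]
```

>>> {"api": "arm_command", "payload": {"commands": [[-0.0004,0,-0.0014,0,0.0125,0,-1],[-0.0008,0,-0.0028,0,0.025,0,-1],[-0.0013,0,-0.0043,0,0.0375,0,-1],[-0.0018,0,-0.0057,0,0.05,0,-1],[-0.0024,0,-0.0076,0,0.0667,0,-1],[-0.0024,0,-0.0076,0,0.0667,0,-1],[-0.0024,0,-0.0076,0,0.0667,0,-1]]}}

```text
t: 4.75
position: [0.577, -0.0088, 0.053]
tool_rot: [-0.033, 0.053, 0.998, 0.002]
ft_force: [0.5, 0.2, 2.4]
finger_gap: 0.0209
finger_force: 49.3
```

```bash
cat >> h.py <<'E'
def st():
    s,T=show(); ux=np.array([np.cos(np.radians(-6.2)),np.sin(np.radians(-6.2)),0])
    th=np.arcsin(-T[2,0]) if False else np.arctan2(T[2,0],np.hypot(T[0,0],T[1,0]))
    print('pitch',round(th,4),'L(rot)',round(120*np.sin(th),2),'foot u,z',np.round([(s['position']+T@[-.1145,0,.0326])@ux,(s['position']+T@[-.1145,0,.0326])[2]],4),'Fu',round(s['ft_force']@ux,2),'Fz',round(s['ft_force'][2],2))
E
python3 -c "
from h import *
st();read_camera('top');st()"
```

```text
t 4.75 pos [ 0.577  -0.0088  0.053 ] xhead 173.88 z [-0.066  0.007 -0.998] F [0.55 0.21 2.44] M [-0.09 -0.6  -0.  ] gap 0.0209 ff 49.3 q [-0.21  0.34  1.8  -0.01  1.07 -1.67]
pitch 0.066 L(rot) 7.91 foot u,z [0.6867 0.0129] Fu 0.52 Fz 2.44
t 4.8 pos [ 0.577  -0.0088  0.053 ] xhead 173.88 z [-0.065  0.007 -0.998] F [ 1.27 -1.51  2.97] M [-0.03 -0.73 -0.07] gap 0.0212 ff 49.2 q [-0.21  0.34  1.8  -0.01  1.07 -1.67]
pitch 0.0657 L(rot) 7.88 foot u,z [0.6867 0.013 ] Fu 1.42 Fz 2.97
```

>>> {"api": "arm_command", "payload": {"commands": [[0,0,-0.0007,0,0,0,-1],[0,0,-0.0015,0,0,0,-1],[-0.0004,0,-0.0025,0,0.0083,0,-1],[-0.0006,0,-0.0034,0,0.0167,0,-1],[-0.0006,0,-0.0034,0,0.0167,0,-1]]}}

```text
t: 5.3
position: [0.5769, -0.0087, 0.056]
tool_rot: [-0.043, 0.053, 0.998, 0.002]
ft_force: [-1.4, -0.0, 0.4]
finger_gap: 0.021
finger_force: 48.9
```

```bash
python3 -c "
from h import *
st();read_camera('top');st()"
```

```text
t 5.3 pos [ 0.5769 -0.0087  0.056 ] xhead 173.88 z [-0.085  0.009 -0.996] F [-1.37 -0.02  0.42] M [-0.03 -0.03 -0.03] gap 0.021 ff 48.9 q [-0.21  0.35  1.79 -0.01  1.09 -1.67]
pitch 0.0857 L(rot) 10.27 foot u,z [0.6857 0.0137] Fu -1.36 Fz 0.42
t 5.35 pos [ 0.5768 -0.0087  0.0559] xhead 173.89 z [-0.085  0.009 -0.996] F [-1.83 -0.24 -0.51] M [-0.03 -0.02 -0.06] gap 0.0216 ff 48.9 q [-0.21  0.34  1.79 -0.01  1.09 -1.67]
pitch 0.0855 L(rot) 10.24 foot u,z [0.6857 0.0136] Fu -1.8 Fz -0.51
```

>>> {"api": "arm_command", "payload": {"commands": [[-0.0003,0,-0.001,0,0.0083,0,-1],[-0.0006,0,-0.0019,0,0.0167,0,-1],[-0.0006,0,-0.0019,0,0.0167,0,-1]]}}

```text
t: 5.65
position: [0.5782, -0.0089, 0.058]
tool_rot: [-0.05, 0.053, 0.997, 0.003]
ft_force: [0.2, -0.4, -0.8]
finger_gap: 0.0212
finger_force: 48.9
```

```bash
python3 -c "
from h import *
st();read_camera('top');st()"
```

```text
t 5.65 pos [ 0.5782 -0.0089  0.058 ] xhead 173.88 z [-0.1    0.011 -0.995] F [ 0.25 -0.37 -0.82] M [-0.04  0.   -0.03] gap 0.0212 ff 48.9 q [-0.21  0.35  1.77 -0.01  1.11 -1.67]
pitch 0.1009 L(rot) 12.09 foot u,z [0.6864 0.014 ] Fu 0.29 Fz -0.82
t 5.7 pos [ 0.5781 -0.0089  0.0579] xhead 173.88 z [-0.1    0.011 -0.995] F [-0.01  0.18 -0.9 ] M [ 0.02 -0.02  0.04] gap 0.0207 ff 48.9 q [-0.21  0.35  1.77 -0.01  1.11 -1.67]
pitch 0.1006 L(rot) 12.05 foot u,z [0.6863 0.014 ] Fu -0.03 Fz -0.9
```

>>> {"api": "arm_command", "payload": {"commands": [[-0.0003,0,-0.001,0,0.0083,0,-1],[-0.0006,0,-0.0019,0,0.0167,0,-1],[-0.0006,0,-0.0019,0,0.0167,0,-1]]}}

```text
t: 6.0
position: [0.5791, -0.009, 0.0599]
tool_rot: [-0.058, 0.053, 0.997, 0.003]
ft_force: [1.1, 0.1, -1.9]
finger_gap: 0.0211
finger_force: 48.9
```

```bash
python3 -c "
from h import *
st();i=read_camera('wrist');cv2.imwrite('pics/w3.png',i[:,:,::-1]);cv2.imwrite('pics/w3b.png',cv2.resize(i[160:310,160:360,::-1],(800,600)));st()"
```

```text
t 6.0 pos [ 0.5791 -0.009   0.0599] xhead 173.88 z [-0.116  0.012 -0.993] F [ 1.11  0.09 -1.88] M [ 0.05 -0.01  0.03] gap 0.0211 ff 48.9 q [-0.21  0.36  1.76 -0.01  1.14 -1.66]
pitch 0.1172 L(rot) 14.03 foot u,z [0.6866 0.0142] Fu 1.1 Fz -1.88
t 6.05 pos [ 0.579  -0.009   0.0598] xhead 173.88 z [-0.116  0.012 -0.993] F [-0.02 -0.26 -2.59] M [-0.   -0.04 -0.02] gap 0.0212 ff 48.9 q [-0.21  0.36  1.76 -0.01  1.14 -1.66]
pitch 0.1171 L(rot) 14.02 foot u,z [0.6865 0.0141] Fu 0.01 Fz -2.59
```

View pics/w3b.png

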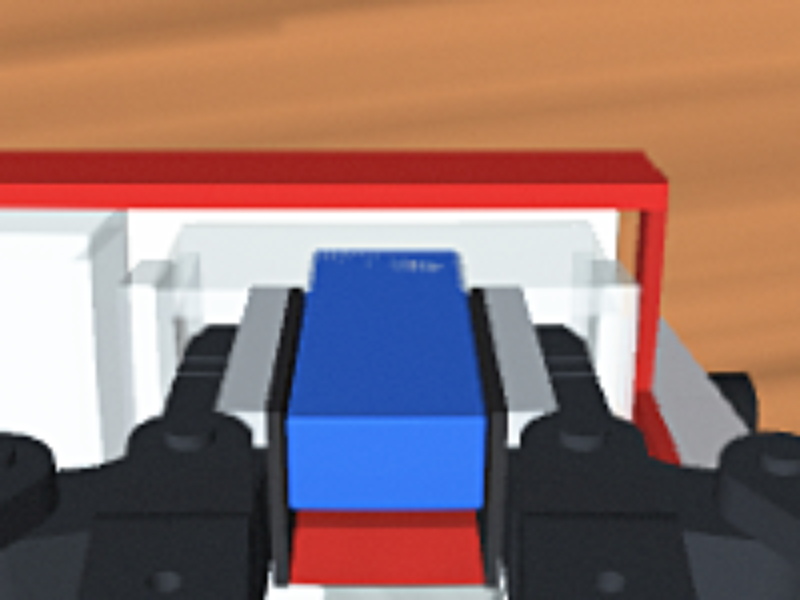

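The picture shows the tab seated between the pads with the drawer tipped behind the lip, and no contact showing in the forces. I'll keep lifting.

>>> {"api": "arm_command", "payload": {"commands": [[-0.0003,0,-0.0007,0,0.0083,0,-1],[-0.0003,0,-0.0007,0,0.0083,0,-1],[-0.0003,0,-0.0007,0,0.0083,0,-1]]}}

```text
t: 6.35
position: [0.5795, -0.0091, 0.0606]
tool_rot: [-0.062, 0.053, 0.997, 0.003]
ft_force: [0.2, -0.2, -2.3]
finger_gap: 0.021
finger_force: 48.9
```

```bash
python3 -c "
from h import *
st();read_camera('top');st();read_camera('top');st()"|grep pitch -B1 | cut -c1-170
```

```text
t 6.35 pos [ 0.5795 -0.0091  0.0606] xhead 173.88 z [-0.124  0.013 -0.992] F [ 0.15 -0.21 -2.3 ] M [-0.01 -0.13  0.  ] gap 0.021 ff 48.9 q [-0.21  0.36  1.75 -0.01  1.15 
pitch 0.1249 L(rot) 14.95 foot u,z [0.6866 0.014 ] Fu 0.18 Fz -2.3
t 6.4 pos [ 0.5794 -0.009   0.0606] xhead 173.88 z [-0.124  0.013 -0.992] F [ 0.54  0.   -3.1 ] M [-0.07 -0.17 -0.05] gap 0.0213 ff 48.9 q [-0.21  0.36  1.75 -0.01  1.15 
pitch 0.1249 L(rot) 14.95 foot u,z [0.6866 0.014 ] Fu 0.54 Fz -3.1
t 6.45 pos [ 0.5794 -0.009   0.0607] xhead 173.88 z [-0.124  0.013 -0.992] F [-0.15 -0.34 -1.31] M [ 0.01 -0.16  0.03] gap 0.0212 ff 48.9 q [-0.21  0.36  1.75 -0.01  1.15
pitch 0.1249 L(rot) 14.95 foot u,z [0.6866 0.014 ] Fu -0.12 Fz -1.31
```

>>> {"api": "arm_command", "payload": {"commands": [[-0.0003,0,-0.0009,0,0.0083,0,-1],[-0.0003,0,-0.0009,0,0.0083,0,-1],[-0.0003,0,-0.0009,0,0.0083,0,-1]]}}

```text
t: 6.75
position: [0.5798, -0.0091, 0.0615]
tool_rot: [-0.067, 0.053, 0.996, 0.004]
ft_force: [0.3, 0.1, -2.6]
finger_gap: 0.0212
finger_force: 48.9
```

```bash
python3 -c "
from h import *
st();read_camera('top');st();read_camera('top');st()"|grep pitch -B1 | cut -c1-170
```

```text
t 6.75 pos [ 0.5798 -0.0091  0.0615] xhead 173.88 z [-0.132  0.014 -0.991] F [ 0.29  0.05 -2.63] M [-0.08 -0.12 -0.05] gap 0.0212 ff 48.9 q [-0.21  0.37  1.75 -0.01  1.16
pitch 0.1334 L(rot) 15.96 foot u,z [0.6866 0.014 ] Fu 0.28 Fz -2.63
t 6.8 pos [ 0.5798 -0.0091  0.0615] xhead 173.88 z [-0.132  0.014 -0.991] F [ 0.65 -0.3  -1.66] M [-0.06 -0.15  0.  ] gap 0.0212 ff 48.9 q [-0.21  0.37  1.75 -0.01  1.16 
pitch 0.1333 L(rot) 15.95 foot u,z [0.6866 0.014 ] Fu 0.67 Fz -1.66
t 6.85 pos [ 0.5798 -0.0091  0.0615] xhead 173.88 z [-0.132  0.014 -0.991] F [ 0.02  0.11 -2.19] M [-0.   -0.18  0.04] gap 0.0213 ff 48.9 q [-0.21  0.37  1.75 -0.01  1.16
pitch 0.1332 L(rot) 15.94 foot u,z [0.6866 0.014 ] Fu 0.01 Fz -2.19
```

>>> {"api": "arm_command", "payload": {"commands": [[-0.0003,0,-0.0009,0,0.0083,0,-1],[-0.0003,0,-0.0009,0,0.0083,0,-1],[-0.0003,0,-0.0009,0,0.0083,0,-1]]}}

```text
t: 7.15
position: [0.5803, -0.0091, 0.0623]
tool_rot: [-0.071, 0.053, 0.996, 0.004]
ft_force: [-0.6, -0.8, -2.2]
finger_gap: 0.021
finger_force: 48.9
```

```bash
python3 -c "
from h import *
for i in range(3): st();read_camera('top')"| cut -c1-150
```

```text
t 7.15 pos [ 0.5803 -0.0091  0.0623] xhead 173.88 z [-0.14   0.015 -0.99 ] F [-0.64 -0.85 -2.16] M [-0.03 -0.15  0.02] gap 0.021 ff 48.9 q [-0.2   0.3
pitch 0.1417 L(rot) 16.95 foot u,z [0.6866 0.0139] Fu -0.55 Fz -2.16
t 7.2 pos [ 0.5803 -0.0091  0.0624] xhead 173.88 z [-0.14   0.015 -0.99 ] F [ 0.13  0.52 -1.44] M [-0.06 -0.16 -0.01] gap 0.0212 ff 48.9 q [-0.2   0.3
pitch 0.1416 L(rot) 16.93 foot u,z [0.6866 0.0139] Fu 0.07 Fz -1.44
t 7.25 pos [ 0.5802 -0.0091  0.0623] xhead 173.88 z [-0.14   0.015 -0.99 ] F [-0.19 -0.27 -1.32] M [-0.09 -0.17 -0.05] gap 0.0212 ff 48.9 q [-0.2   0.
pitch 0.1416 L(rot) 16.94 foot u,z [0.6866 0.0139] Fu -0.16 Fz -1.32
```

>>> {"api": "arm_command", "payload": {"commands": [[-0.0003,0,-0.0009,0,0.0083,0,-1],[-0.0003,0,-0.0009,0,0.0083,0,-1],[-0.0003,0,-0.0009,0,0.0083,0,-1]]}}

```text
t: 7.6
position: [0.5807, -0.0092, 0.0632]
tool_rot: [-0.075, 0.053, 0.996, 0.004]
ft_force: [0.5, -0.5, -2.1]
finger_gap: 0.0212
finger_force: 49.0
```

```bash
python3 -c "
from h import *
for i in range(3): st();read_camera('top')"| cut -c1-150
```

```text
t 7.6 pos [ 0.5807 -0.0092  0.0632] xhead 173.88 z [-0.149  0.016 -0.989] F [ 0.46 -0.48 -2.14] M [-0.01 -0.1  -0.05] gap 0.0212 ff 49.0 q [-0.2   0.3
pitch 0.15 L(rot) 17.93 foot u,z [0.6866 0.0139] Fu 0.51 Fz -2.14
t 7.65 pos [ 0.5806 -0.0092  0.0632] xhead 173.88 z [-0.149  0.016 -0.989] F [-0.2  -1.05 -1.87] M [-0.06 -0.12  0.02] gap 0.0213 ff 48.9 q [-0.2   0.
pitch 0.15 L(rot) 17.93 foot u,z [0.6866 0.0138] Fu -0.09 Fz -1.87
t 7.7 pos [ 0.5807 -0.0092  0.0632] xhead 173.88 z [-0.149  0.016 -0.989] F [ 0.27 -0.59 -1.5 ] M [-0.07 -0.19  0.02] gap 0.0214 ff 48.9 q [-0.2   0.3
pitch 0.1499 L(rot) 17.92 foot u,z [0.6866 0.0139] Fu 0.33 Fz -1.5
```

>>> {"api": "arm_command", "payload": {"commands": [[-0.0003,0,-0.0009,0,0.0083,0,-1],[-0.0003,0,-0.0009,0,0.0083,0,-1],[-0.0003,0,-0.0009,0,0.0083,0,-1]]}}

```text
t: 8.05
position: [0.5811, -0.0092, 0.064]
tool_rot: [-0.079, 0.053, 0.995, 0.004]
ft_force: [-0.1, -0.4, -0.5]
finger_gap: 0.0212
finger_force: 49.0
```

```bash
python3 -c "
from h import *
for i in range(3): st();read_camera('top')"| cut -c1-150
```

```text
t 8.05 pos [ 0.5811 -0.0092  0.064 ] xhead 173.88 z [-0.157  0.017 -0.987] F [-0.12 -0.42 -0.45] M [-0.   -0.19  0.  ] gap 0.0212 ff 49.0 q [-0.2   0.
pitch 0.1584 L(rot) 18.93 foot u,z [0.6866 0.0138] Fu -0.07 Fz -0.45
t 8.1 pos [ 0.5811 -0.0092  0.0641] xhead 173.88 z [-0.157  0.017 -0.988] F [ 0.47 -0.5  -1.38] M [-0.1  -0.17  0.01] gap 0.021 ff 49.0 q [-0.2   0.38
pitch 0.1582 L(rot) 18.91 foot u,z [0.6866 0.0138] Fu 0.52 Fz -1.38
t 8.15 pos [ 0.5811 -0.0092  0.0641] xhead 173.88 z [-0.157  0.017 -0.988] F [ 0.48  0.15 -1.84] M [-0.01 -0.21 -0.01] gap 0.0209 ff 49.0 q [-0.2   0.
pitch 0.1582 L(rot) 18.91 foot u,z [0.6866 0.0138] Fu 0.46 Fz -1.84
```

>>> {"api": "arm_command", "payload": {"commands": [[-0.0003,0,-0.0009,0,0.0083,0,-1],[-0.0003,0,-0.0009,0,0.0083,0,-1],[-0.0003,0,-0.0009,0,0.0083,0,-1]]}}

```text
t: 8.5
position: [0.5815, -0.0093, 0.0649]
tool_rot: [-0.083, 0.053, 0.995, 0.004]
ft_force: [-0.3, -0.9, -0.8]
finger_gap: 0.0214
finger_force: 49.0
```

```bash
python3 -c "
from h import *
for i in range(3): st();read_camera('top')"| cut -c1-150
```

```text
t 8.5 pos [ 0.5815 -0.0093  0.0649] xhead 173.88 z [-0.165  0.018 -0.986] F [-0.25 -0.85 -0.77] M [-0.04 -0.16 -0.02] gap 0.0214 ff 49.0 q [-0.2   0.3
pitch 0.1667 L(rot) 19.91 foot u,z [0.6866 0.0137] Fu -0.16 Fz -0.77
t 8.55 pos [ 0.5815 -0.0093  0.0649] xhead 173.88 z [-0.165  0.018 -0.986] F [-0.13  0.18 -1.23] M [ 0.   -0.14 -0.  ] gap 0.0211 ff 49.0 q [-0.2   0.
pitch 0.1667 L(rot) 19.91 foot u,z [0.6866 0.0137] Fu -0.15 Fz -1.23
t 8.6 pos [ 0.5815 -0.0093  0.0649] xhead 173.88 z [-0.165  0.018 -0.986] F [-0.82 -0.78 -1.28] M [-0.05 -0.18 -0.05] gap 0.0212 ff 49.0 q [-0.2   0.3
pitch 0.1665 L(rot) 19.89 foot u,z [0.6866 0.0138] Fu -0.73 Fz -1.28
```

>>> {"api": "arm_command", "payload": {"commands": [[-0.0003,0,-0.001,0,0.0083,0,-1],[-0.0003,0,-0.001,0,0.0083,0,-1],[-0.0003,0,-0.001,0,0.0083,0,-1]]}}

```text
t: 8.95
position: [0.582, -0.0093, 0.0658]
tool_rot: [-0.087, 0.053, 0.995, 0.005]
ft_force: [0.4, -0.3, -1.2]
finger_gap: 0.0214
finger_force: 49.0
```

```bash
python3 -c "
from h import *
for i in range(3): st();read_camera('top')"| cut -c1-150
```

```text
t 8.95 pos [ 0.582  -0.0093  0.0658] xhead 173.88 z [-0.173  0.019 -0.985] F [ 0.42 -0.29 -1.17] M [-0.02 -0.23 -0.03] gap 0.0214 ff 49.0 q [-0.2   0.
pitch 0.175 L(rot) 20.89 foot u,z [0.6867 0.0138] Fu 0.44 Fz -1.17
t 9.0 pos [ 0.582  -0.0093  0.0658] xhead 173.88 z [-0.173  0.019 -0.985] F [ 1.14  0.69 -0.88] M [-0.03 -0.16  0.01] gap 0.0212 ff 49.0 q [-0.2   0.3
pitch 0.1749 L(rot) 20.89 foot u,z [0.6866 0.0138] Fu 1.06 Fz -0.88
t 9.05 pos [ 0.582  -0.0093  0.0658] xhead 173.88 z [-0.173  0.019 -0.985] F [ 0.05  0.   -2.  ] M [ 0.   -0.12 -0.02] gap 0.0209 ff 49.0 q [-0.2   0.
pitch 0.1748 L(rot) 20.87 foot u,z [0.6866 0.0138] Fu 0.05 Fz -2.0
```

>>> {"api": "arm_command", "payload": {"commands": [[-0.0003,0,-0.001,0,0.0083,0,-1],[-0.0003,0,-0.001,0,0.0083,0,-1],[-0.0003,0,-0.001,0,0.0083,0,-1]]}}

```text
t: 9.4
position: [0.5824, -0.0093, 0.0667]
tool_rot: [-0.091, 0.053, 0.994, 0.005]
ft_force: [-0.2, 0.6, -1.0]
finger_gap: 0.0209
finger_force: 49.0
```

```bash
python3 -c "
from h import *
for i in range(2): st();read_camera('top')
st();i=read_camera('scene');cv2.imwrite('pics/s3b.png',cv2.resize(i[175:265,220:340,::-1],(800,600),interpolation=cv2.INTER_CUBIC))"| cut -c1-150
```

```text
t 9.4 pos [ 0.5824 -0.0093  0.0667] xhead 173.88 z [-0.181  0.019 -0.983] F [-0.23  0.62 -1.04] M [-0.04 -0.16  0.01] gap 0.0209 ff 49.0 q [-0.2   0.3
pitch 0.1834 L(rot) 21.89 foot u,z [0.6866 0.0138] Fu -0.3 Fz -1.04
t 9.45 pos [ 0.5824 -0.0093  0.0667] xhead 173.88 z [-0.181  0.019 -0.983] F [-0.38  0.06 -2.03] M [-0.02 -0.1  -0.01] gap 0.0208 ff 49.0 q [-0.2   0.
pitch 0.1832 L(rot) 21.86 foot u,z [0.6867 0.0138] Fu -0.38 Fz -2.03
t 9.5 pos [ 0.5824 -0.0094  0.0667] xhead 173.88 z [-0.181  0.019 -0.983] F [ 0.    0.05 -1.53] M [-0.02 -0.2   0.06] gap 0.0213 ff 49.0 q [-0.2   0.3
pitch 0.1832 L(rot) 21.86 foot u,z [0.6866 0.0138] Fu -0.0 Fz -1.53
```

View pics/s3b.png

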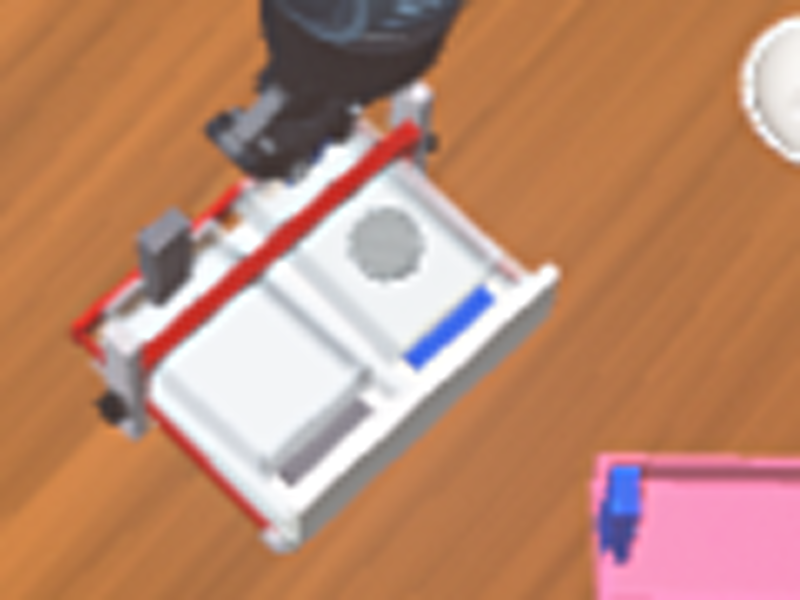

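>>> {"api": "arm_command", "payload": {"commands": [[-0.0002,0,-0.0005,0,0.0042,0,-1],[-0.0002,0,-0.0005,0,0.0042,0,-1],[0.0008,0,-0.0005,0,0.0042,0,-1],[0.0018,0,-0.0005,0,0.0042,0,-1],[0.0028,0,-0.0005,0,0.0042,0,-1],[0.0038,0,-0.0005,0,0.0042,0,-1],[0.0048,0,-0.0005,0,0.0042,0,-1],[0.0048,0,-0.0005,0,0.0042,0,-1]]}}

```text
t: 10.35
position: [0.5776, -0.0088, 0.0681]
tool_rot: [-0.094, 0.053, 0.994, 0.005]
ft_force: [0.8, 0.0, -2.2]
finger_gap: 0.0209
finger_force: 48.9
```

```bash
python3 -c "
from h import *
for i in range(3): st();read_camera('top')"| cut -c1-150
```

```text
t 10.35 pos [ 0.5776 -0.0088  0.0681] xhead 173.88 z [-0.186  0.02  -0.982] F [ 0.8   0.05 -2.16] M [-0.01 -0.1  -0.02] gap 0.0209 ff 48.9 q [-0.2   0
pitch 0.1878 L(rot) 22.4 foot u,z [0.6815 0.0147] Fu 0.79 Fz -2.16
t 10.4 pos [ 0.5777 -0.0088  0.0681] xhead 173.88 z [-0.185  0.02  -0.982] F [-0.79  0.67 -2.71] M [-0.01 -0.13 -0.02] gap 0.0213 ff 48.9 q [-0.2   0.
pitch 0.1875 L(rot) 22.37 foot u,z [0.6817 0.0147] Fu -0.86 Fz -2.71
t 10.45 pos [ 0.5778 -0.0089  0.0681] xhead 173.88 z [-0.185  0.02  -0.982] F [ 0.08  0.77 -2.8 ] M [-0.02 -0.09 -0.01] gap 0.0211 ff 48.9 q [-0.2   0
pitch 0.1874 L(rot) 22.36 foot u,z [0.6818 0.0147] Fu -0.0 Fz -2.8
```

>>> {"api": "arm_command", "payload": {"commands": [[0.0015,0,0,0,0,0,-1],[0.003,0,0,0,0,0,-1],[0.0045,0,0,0,0,0,-1],[0.006,0,0,0,0,0,-1],[0.0075,0,0,0,0,0,-1],[0.009,0,0,0,0,0,-1],[0.009,0,0,0,0,0,-1]]}}

```text
t: 11.2
position: [0.5688, -0.0079, 0.0698]
tool_rot: [-0.093, 0.053, 0.994, 0.005]
ft_force: [-0.3, -0.1, -2.6]
finger_gap: 0.0213
finger_force: 48.9
```

```bash
python3 -c "
from h import *
for i in range(3): st();read_camera('top')"| cut -c1-150
```

```text
t 11.2 pos [ 0.5688 -0.0079  0.0698] xhead 173.88 z [-0.185  0.02  -0.982] F [-0.26 -0.07 -2.55] M [-0.03 -0.08  0.05] gap 0.0213 ff 48.9 q [-0.2   0.
pitch 0.1875 L(rot) 22.36 foot u,z [0.6728 0.0165] Fu -0.25 Fz -2.55
t 11.25 pos [ 0.569  -0.0079  0.0699] xhead 173.88 z [-0.185  0.02  -0.983] F [-0.14  0.17 -3.03] M [-0.03 -0.09 -0.02] gap 0.021 ff 48.9 q [-0.2   0.
pitch 0.1873 L(rot) 22.34 foot u,z [0.6729 0.0165] Fu -0.15 Fz -3.03
t 11.3 pos [ 0.569  -0.0079  0.0698] xhead 173.88 z [-0.185  0.02  -0.983] F [ 0.48 -0.64 -2.67] M [-0.   -0.12 -0.03] gap 0.0213 ff 48.9 q [-0.2   0.
pitch 0.1873 L(rot) 22.35 foot u,z [0.673  0.0165] Fu 0.55 Fz -2.67
```

>>> {"api": "arm_command", "payload": {"commands": [[0.002,0,0,0,0,0,-1],[0.005,0,0,0,0,0,-1],[0.009,0,0,0,0,0,-1],[0.013,0,0,0,0,0,-1],[0.017,0,0,0,0,0,-1],[0.021,0,0,0,0,0,-1],[0.025,0,0,0,0,0,-1],[0.029,0,0,0,0,0,-1],[0.033,0,0,0,0,0,-1],[0.036,0,0,0,0,0,-1],[0.038,0,0,0,0,0,-1],[0.038,0,0,0,0,0,-1]]}}

```text
t: 12.55
position: [0.5317, -0.0039, 0.0769]
tool_rot: [-0.093, 0.053, 0.994, 0.005]
ft_force: [0.4, -0.3, -1.9]
finger_gap: 0.0212
finger_force: 48.9
```

```bash
python3 -c "
from h import *
for i in range(2): st();read_camera('top')"| cut -c1-150
```

```text
t 12.55 pos [ 0.5317 -0.0039  0.0769] xhead 173.88 z [-0.185  0.02  -0.982] F [ 0.43 -0.27 -1.91] M [ 0.01 -0.02  0.02] gap 0.0212 ff 48.9 q [-0.21  0
pitch 0.1874 L(rot) 22.35 foot u,z [0.6354 0.0236] Fu 0.46 Fz -1.91
t 12.6 pos [ 0.5319 -0.004   0.0769] xhead 173.88 z [-0.185  0.02  -0.983] F [-0.09 -0.01 -2.92] M [-0.05 -0.09  0.  ] gap 0.0213 ff 48.9 q [-0.21  0.
pitch 0.1872 L(rot) 22.33 foot u,z [0.6356 0.0236] Fu -0.09 Fz -2.92
```

>>> {"api": "arm_command", "payload": {"commands": [[0.002,0,0,0,0,0,-1],[0.005,0,0,0,0,0,-1],[0.009,0,0,0,0,0,-1],[0.014,0,0,0,0,0,-1],[0.019,0,0,0,0,0,-1],[0.024,0,0,0,0,0,-1],[0.029,0,0,0,0,0,-1],[0.034,0,0,0,0,0,-1],[0.039,0,0,0,0,0,-1],[0.043,0,0,0,0,0,-1],[0.045,0,0,0,0,0,-1],[0.045,0,0,0,0,0,-1]]}}

```text
t: 13.85
position: [0.4878, 0.0008, 0.0853]
tool_rot: [-0.093, 0.053, 0.994, 0.005]
ft_force: [0.0, -0.2, -2.9]
finger_gap: 0.021
finger_force: 48.9
```

```bash
python3 -c "
from h import *
for i in range(2): st();read_camera('top')"| cut -c1-150
```

```text
t 13.85 pos [0.4878 0.0008 0.0853] xhead 173.88 z [-0.185  0.02  -0.983] F [ 0.02 -0.2  -2.89] M [ 0.02 -0.09  0.03] gap 0.021 ff 48.9 q [-0.22  0.17 
pitch 0.1873 L(rot) 22.34 foot u,z [0.5912 0.032 ] Fu 0.04 Fz -2.89
t 13.9 pos [0.488  0.0008 0.0853] xhead 173.88 z [-0.185  0.02  -0.983] F [ 0.43 -0.42 -2.33] M [-0.01 -0.09 -0.03] gap 0.0212 ff 48.9 q [-0.22  0.17 
pitch 0.1871 L(rot) 22.33 foot u,z [0.5915 0.032 ] Fu 0.47 Fz -2.33
```

>>> {"api": "arm_command", "payload": {"commands": [[0.002,0,-0.001,0,0,0,-1],[0.006,0,-0.003,0,0,0,-1],[0.011,0,-0.006,0,0,0,-1],[0.016,0,-0.009,0,0,0,-1],[0.021,0,-0.012,0,0,0,-1],[0.026,0,-0.016,0,0,0,-1],[0.031,0,-0.02,0,0,0,-1],[0.036,0,-0.025,0,0,0,-1],[0.039,0,-0.03,0,0,0,-1],[0.04,0,-0.034,0,0,0,-1],[0.04,0,-0.036,0,0,0,-1],[0.04,0,-0.036,0,0,0,-1]]}}

```text
t: 15.15
position: [0.4559, 0.0042, 0.1285]
tool_rot: [-0.093, 0.053, 0.994, 0.005]
ft_force: [0.5, -0.1, -3.0]
finger_gap: 0.0214
finger_force: 48.9
```

```bash
python3 -c "
from h import *
st()
s=read_state();T=rot(s['tool_rot']);
h=np.radians(173.88);Tg=np.array([[np.cos(h),np.sin(h),0],[np.sin(h),-np.cos(h),0],[0,0,-1]]).T
for g in([.455,.219,.11],): print(totool(T,np.array(g)-s['position']),R.from_matrix(T.T@Tg).as_rotvec())"
```

```text
t 15.15 pos [0.4559 0.0042 0.1285] xhead 173.88 z [-0.184  0.02  -0.983] F [ 0.47 -0.12 -2.99] M [-0.03 -0.1  -0.03] gap 0.0214 ff 48.9 q [-0.23  0.03  2.01 -0.02  1.29 -1.68]
pitch 0.1866 L(rot) 22.26 foot u,z [0.5593 0.0752] Fu 0.48 Fz -2.99
[0.02   0.2135 0.0225] [-8.91044990e-05 -1.86570985e-01  9.00172905e-06]
```

>>> {"api": "arm_command", "payload": {"commands": [[0.001,0.005,0.001,0,-0.015,0,-1],[0.002,0.015,0.002,0,-0.03,0,-1],[0.004,0.035,0.004,0,-0.05,0,-1],[0.006,0.058,0.007,0,-0.07,0,-1],[0.008,0.082,0.01,0,-0.09,0,-1],[0.011,0.106,0.013,0,-0.11,0,-1],[0.013,0.13,0.015,0,-0.13,0,-1],[0.015,0.154,0.017,0,-0.15,0,-1],[0.017,0.178,0.019,0,-0.165,0,-1],[0.019,0.196,0.021,0,-0.175,0,-1],[0.02,0.207,0.022,0,-0.182,0,-1],[0.02,0.2135,0.0225,0,-0.1866,0,-1]]}}

```text
t: 16.35
position: [0.4538, 0.2201, 0.1093]
tool_rot: [-0.001, 0.053, 0.999, -0.0]
ft_force: [0.7, 0.6, -2.7]
finger_gap: 0.0213
finger_force: 49.2
```

>>> {"api": "arm_command", "payload": {"commands": [[0,0,0,0,0,0,-1],[0,0,0,0,0,0,-1],[0,0,0,0,0,0,-1]]}}

```text
t: 16.65
position: [0.4547, 0.2185, 0.1097]
tool_rot: [-0.0, 0.054, 0.999, -0.0]
ft_force: [0.0, -0.2, -3.5]
finger_gap: 0.0212
finger_force: 49.2
```

```bash
python3 -c "
from h import *
st()
s=read_state(); i=read_camera('wrist')[:,:,::-1]; j=read_camera('scene')[:,:,::-1]
cv2.imwrite('pics/p.png',np.hstack([cv2.resize(i,(400,300)),cv2.resize(j[60:240,200:440],(400,300))]))"
```

```text
t 16.65 pos [0.4547 0.2185 0.1097] xhead 173.83 z [-0.001 -0.    -1.   ] F [ 0.   -0.23 -3.45] M [ 0.02  0.13 -0.01] gap 0.0212 ff 49.2 q [ 0.22  0.06  2.01  0.    1.08 -1.24]
pitch 0.0008 L(rot) 0.1 foot u,z [0.5429 0.077 ] Fu 0.03 Fz -3.45
```

View pics/p.png

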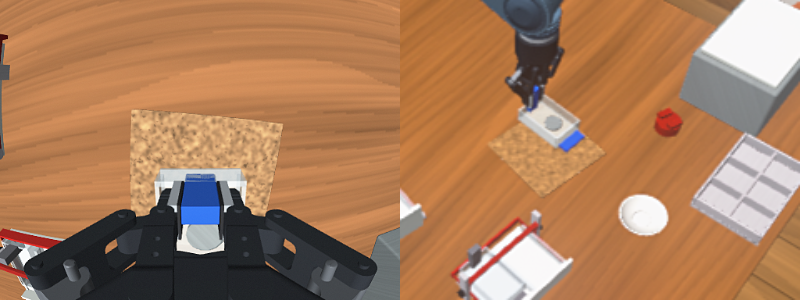

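The drawer hangs level over the pad at about (200,165) in the left half, with the watch case inside. The grey-tabbed drawer is still in the unit. Lowering now.

>>> {"api": "arm_command", "payload": {"commands": [[0,0,0.004,0,0,0,-1],[0,0,0.012,0,0,0,-1],[0,0,0.022,0,0,0,-1],[0,0,0.033,0,0,0,-1],[0,0,0.044,0,0,0,-1],[0,0,0.053,0,0,0,-1],[0,0,0.06,0,0,0,-1],[0,0,0.065,0,0,0,-1],[0,0,0.068,0,0,0,-1],[0,0,0.069,0,0,0,-1],[0,0,0.069,0,0,0,-1]]}}

```text
t: 17.85
position: [0.4547, 0.2192, 0.0409]
tool_rot: [-0.0, 0.053, 0.999, 0.0]
ft_force: [0.6, -0.5, -2.4]
finger_gap: 0.0216
finger_force: 49.2
```

>>> {"api": "arm_command", "payload": {"commands": [[0,0,0.001,0,0,0,-1],[0,0,0.002,0,0,0,-1],[0,0,0.003,0,0,0,-1],[0,0,0.004,0,0,0,-1],[0,0,0.004,0,0,0,-1],[0,0,0.004,0,0,0,-1]]}}

```text
t: 18.45
position: [0.4547, 0.2191, 0.0369]
tool_rot: [-0.0, 0.053, 0.999, 0.0]
ft_force: [-0.6, -0.9, -1.0]
finger_gap: 0.0207
finger_force: 49.4
```

```bash
python3 -c "
from h import *
st();read_camera('top');st()"
```

```text
t 18.45 pos [0.4547 0.2191 0.0369] xhead 173.88 z [-0.001  0.    -1.   ] F [-0.61 -0.9  -1.01] M [-0.04  0.08 -0.  ] gap 0.0207 ff 49.4 q [ 0.22  0.19  2.03  0.    0.93 -1.24]
pitch 0.0005 L(rot) 0.06 foot u,z [0.5428 0.0042] Fu -0.51 Fz -1.01
t 18.5 pos [0.4546 0.2191 0.0369] xhead 173.88 z [-0.  0. -1.] F [-1.02  0.48 -1.27] M [-0.01  0.07 -0.02] gap 0.0209 ff 49.4 q [ 0.22  0.19  2.03  0.    0.93 -1.24]
pitch 0.0005 L(rot) 0.06 foot u,z [0.5428 0.0042] Fu -1.06 Fz -1.27
```

>>> {"api": "arm_command", "payload": {"commands": [[0,0,0.0005,0,0,0,-1],[0,0,0.001,0,0,0,-1],[0,0,0.0014,0,0,0,-1],[0,0,0.0014,0,0,0,-1]]}}

```text
t: 18.9
position: [0.4547, 0.2192, 0.0366]
tool_rot: [-0.001, 0.053, 0.999, -0.0]
ft_force: [-5.2, -2.0, 11.0]
finger_gap: 0.0213
finger_force: 51.0
```

```bash
python3 -c "
from h import *
st();read_camera('top');st()"
```

```text
t 18.9 pos [0.4547 0.2192 0.0366] xhead 173.9 z [-0.001 -0.    -1.   ] F [-5.15 -2.04 10.96] M [-0.28  0.87 -0.04] gap 0.0213 ff 51.0 q [ 0.22  0.19  2.03  0.    0.93 -1.24]
pitch 0.0014 L(rot) 0.17 foot u,z [0.5428 0.0038] Fu -4.9 Fz 10.96
t 18.95 pos [0.4547 0.2192 0.0366] xhead 173.9 z [-0.001 -0.    -1.   ] F [-5.72 -1.56 10.51] M [-0.32  0.87 -0.02] gap 0.0209 ff 51.0 q [ 0.22  0.19  2.03  0.    0.93 -1.24]
pitch 0.0013 L(rot) 0.16 foot u,z [0.5428 0.0038] Fu -5.52 Fz 10.51
```

>>> {"api": "arm_command", "payload": {"commands": [[0,0,-0.0009,0,0,0,-1],[0,0,-0.0009,0,0,0,-1],[0,0,-0.0009,0,0,0,-0.4],[0,0,-0.0009,0,0,0,-0.2],[0,0,-0.0009,0,0,0,0.18],[0,0,-0.0009,0,0,0,0.18],[0,0,-0.0009,0,0,0,0.18],[0,0,-0.0009,0,0,0,0.18]]}}

```text
t: 19.75
position: [0.4545, 0.2191, 0.0362]
tool_rot: [-0.0, 0.053, 0.999, 0.0]
ft_force: [-0.1, 0.3, 0.6]
finger_gap: 0.0504
finger_force: 0.0
```

>>> {"api": "arm_command", "payload": {"commands": [[0,0,-0.005,0,0,0,0.18],[0,0,-0.015,0,0,0,0.18],[0,0,-0.03,0,0,0,0.18],[0,0,-0.05,0,0,0,0.18],[0,0,-0.07,0,0,0,0.18],[0,0,-0.09,0,0,0,0.18],[0,0,-0.11,0,0,0,0.18],[0,0,-0.13,0,0,0,0.18],[0,0,-0.14,0,0,0,0.18],[0,0,-0.14,0,0,0,0.18]]}}

```text
t: 20.75
position: [0.4558, 0.2194, 0.1784]
tool_rot: [0.002, 0.053, 0.999, 0.001]
ft_force: [0.2, -0.1, -0.1]
finger_gap: 0.0501
finger_force: 0.0
```

```bash
python3 -c "
from h import *
st()
s=read_state(); i=read_camera('wrist')[:,:,::-1]; cv2.imwrite('pics/e.png',i);j=read_camera('scene')[:,:,::-1]
cv2.imwrite('pics/q.png',np.hstack([cv2.resize(i,(400,300)),cv2.resize(j[60:240,200:440],(400,300))]))
look('pics/e.png',s)"
```

```text
t 20.75 pos [0.4558 0.2194 0.1784] xhead 173.89 z [ 0.003  0.001 -1.   ] F [ 0.19 -0.12 -0.13] M [ 0.01 -0.   -0.03] gap 0.0501 ff 0.0 q [ 0.22 -0.04  1.97  0.    1.21 -1.24]
pitch -0.0032 L(rot) -0.38 foot u,z [0.544  0.1461] Fu 0.2 Fz -0.13
blue [255.5 186.3] [244 174  24  24 531] V [151. 243. 246.]
blue [256.9 268.6] [236 266  42   6 234] V [242. 243. 248.]
```

View pics/q.png

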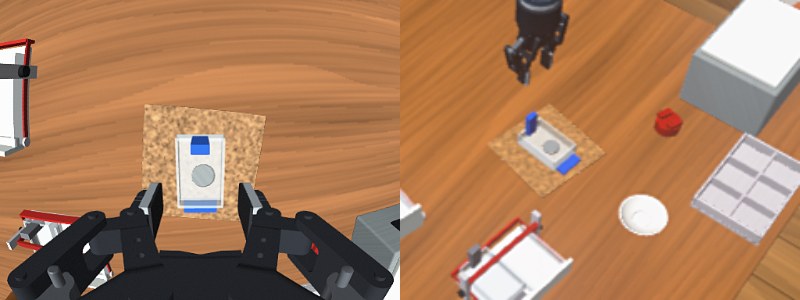

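The drawer sits upright in the middle of the pad with the watch case inside. The fingers are clear and the grey-tabbed drawer has not moved.

```bash
python3 -c "
from cell import finish_job
print(finish_job())"
```

```text
the job is handed in; nothing more can be done
None
```

The blue-tabbed drawer is out of the unit and standing upright, let go, in the middle of the cork pad with the watch case inside; I felt no pull from the lip or bar as it came out, nothing else was moved, and the job is handed in at about 21 s.

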